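Hang the sample holder on the clamping stand and tighten the clamp to its set force

TASK

Take the hooked sample holder by its top fin, lift it over the lip at the open left end of the stand's rail and lower it until it sits on the ledge with its hook behind the lip. Slide it along the rail to the end stop under the clamp and let go, then turn the clamp's tilted bar handle clockwise until the brass tab springs out of the clamp's side; stop there, do not overtighten. Leave the mug, the steel cup and the tape roll alone.

Things in the scene. Friction and masses are not known exactly. Their poses are not given: they have to be found in the camera images.
- holder: loose hooked sample holder, bare metal, 0.3 to 0.65 kg, standing upright. Origin under the centre of its block, on the underside; z up, +x to the hook. Block 40 (x) x 60 (y) x 64 mm high; in front a nose of that width to x = -52 mm, sloping 35 degrees from (x -20, z 42) down to (x -52, z 20): there the clamp presses. A plate (z 64 to 76, x -20 to 42) lies on top
- fin (a point): centre of the holder's upright grip fin (holder frame x 0, y 0, z 100 mm): 36 long (x), 14 thick (y), from z 76 to 124 mm. Axes as the holder's
- hook (a point): middle of the lower edge of the holder's hook tongue (holder frame x 37.5, y 0, z 52 mm). The tongue hangs from the top plate's rear end: x 33 to 42 mm, 50 mm wide, z 52 to 64. The lip goes into the 13 mm gap between block and tongue (x 20 to 33). Axes as the holder's
- stand: fixed clamping stand, base plate x -140 to 45, y -80 to 170 mm, 14 thick. Origin on the desk, on the rail's front face, in the clamp screw's plane; z up, +x to the rail's back, +y left along the rail. Rail along y from -40 to 165. Ledge in front of it at z = 20 (x -78 to 0). End stop: block, 60 mm high, face at y = -30. Grey clamp head over the ledge, y -62 to 36 mm, to z = 122
- hang (a point): middle of the top edge of the anti-jump lip at the rail's open left part (stand frame x 4, y 105, z 82 mm); axes as the stand's. The lip runs the rail's whole length: x 0 to 8 mm; behind it is a channel, floor at z = 70 mm, back to a wall at x = 32 mm, 86 mm high. The holder, turned like the stand, is hung here: its underside must be above z = 35 mm to pass over the lip and the wall
- seat (a point): point on the ledge where the holder's origin finally belongs: stand frame x -20, y 0, z 20 mm; axes as the stand's. The block then touches the rail's front face; the hook leaves 5 mm of play to the front (holder at x -25 to -20 mm). The holder is slid here along -y resting on the ledge: lifted more than 3 mm it may strike the clamp's foot
- handle (a point): centre of the clamp's dark bar handle: 90 mm long, 14 thick, 24 high, its lower edge 15 mm above the clamp block. Site axes turn with the bar: y along it, x across its thickness, z along the screw's axis, outwards: tilted 35 degrees from vertical to the stand's front (-x), so the tool must tilt 35 degrees. Stand frame x -113, y 0, z 132 mm; it does not shift as it turns
- screw (a joint): angle of the bar handle, rad; grows clockwise as seen from the handle's side (tightening), 0 to 0.7 at the start. Coarse screw, foot advances 3.8 mm per rad: it meets the seated holder at about 2.2 rad and the tab pops at about 3.5 rad (up to 0.8 rad earlier if the holder stands forward in its play); end of travel 5.0. Takes 0.2 to 0.4 N m, stays where it is left
- foot (a joint): compression of the clamp foot's spring, m: 0 while the foot is free; 4 N per mm, so 0.005 is the set force of 20 N; more than 0.010 is overtightened; end of travel 0.012
- tab (a joint): indicator tab, m: 0 = in (brass blade 26 x 6 mm, only 4 mm out of a slot in the left (+y) side of the clamp block), 0.020 = sprung out. The catch frees it when the foot's spring is compressed by 5 mm; it then stays out. It also creeps some 14 mm along its slot as the screw advances; that is not the pop
- mug: bystander: white mug with a handle, 78 x 110 x 97 mm, at the right front; origin under its centre
- steel_cup: bystander: steel sample cup, 50 mm across, 70 mm high, behind the holder; origin under its centre
- tape: bystander: roll of tape lying flat, 74 mm across, 25 mm high, at the left front; origin under its centre

How it is judged:
On the way, in this order (a step that is already met when the one before it is completed fails the run):
1. the holder sits on the ledge at the open left part of the rail, its hook behind the lip (y of holder in the frame of seat between 0.05 and 0.15 m and x of holder in the frame of seat between -0.008 and 0.004 m and z of holder in the frame of seat below 0.004 m and angle between holder's own z axis and vertical below 0.12 rad), for 0.2 s.
2. the holder has been slid to the end stop and let go, with the tab still in (y of holder in the frame of seat between -0.004 and 0.008 m and x of holder in the frame of seat above -0.008 m and z of holder in the frame of seat below 0.004 m and contact force between the fingers and holder below 0.1 N and value of joint tab below 0.004 m), for 0.2 s.
3. the clamp has been tightened on the holder until the tab popped out (value of joint tab above 0.015 m and value of joint foot above 0.0035 m), for 0.2 s.
At the end, for the whole second after the job is handed in: Tab out (over 15 mm), foot spring compressed 3.5 to 10 mm; holder at rest on the ledge (height within 4 mm), upright (0.1 rad), in line with the rail (0.15 rad), hook behind the lip (at most 8 mm to the front, 4 mm to the back of the seat point), within 8 mm of the end stop (all of step 3 and value of joint foot below 0.01 m and y of holder in the frame of seat between -0.004 and 0.008 m and x of holder in the frame of seat between -0.008 and 0.004 m and z of holder in the frame of seat between -0.004 and 0.004 m and angle between holder's own z axis and vertical below 0.1 rad and angle between the x axis of holder and the x axis of stand, either way round below 0.15 rad and linear speed of holder below 0.01 m/s); the robot touches nothing.
It fails at once if the clamp is overtightened: foot spring compressed by more than 10 mm (value of joint foot above 0.01 m).
It fails at once if the mug, steel cup or tape roll is moved by more than 20 mm (distance of any of mug, steel_cup, tape from where it was at the start of the episode above 0.02 m).
It also fails if it takes over 69 s, if anything falls off the work surface, if the arm or the gripper's body presses on something with over 40 N, if the wrist force passes 120 N, or if a joint passes its speed limit or range.

ROBOT

A 7-joint arm with a two-finger parallel gripper is mounted at the origin on a cart in front of the work surface, level with it; the furniture and walls round the work are solid. World frame = base frame: x ahead of the robot, y to its left, z up, the work surface at z = 0. Lengths are in m, angles in rad, forces in N, time in s.
With the tool pointing down it reaches from about 0.4 to 0.9 m from the base axis. Payload 5.5 kg.
Tool frame: the origin (TCP) lies at the very end of the fingers, on their centre line; the grasp point (between the pads) lies 19 mm behind it; z points along the fingers, y is the line along which they close (so a half turn about z gives the same grasp; the last joint's range is limited). The gripper opens to 85 mm and grips with 20 to 120 N. Pads are 22 mm wide; open, the fingers measure 114 mm over their backs; the gripper's body (76 mm by 85 mm) begins 54 mm behind the grasp point. The pads swing forward as they close: fully open they stand 13 mm farther back than shut.
Start: joints at [-0.878, 0.501, -0.427, 1.55, 0.221, 1.138, -0.21], TCP at [0.271, 0.591, 0.231] pointing down, gripper open.
Joint ranges: [-2.88, 2.88], [-0.31, 2.03], [-1.54, 1.56], [0.2, 2.42], [-1.41, 4.55], [0.19, 2.02], [-2.57, 2.57]. Speed limits (rad/s): [2.57, 2.57, 3.14, 3.14, 3.14, 3.14, 3.14].

INTERFACE

Orientations are given as a unit quaternion [w, x, y, z].
In Python, from rig import observe, camera, get_calibration, close_job gives the robot as it stands.
- The arm moves only by the tool servo_tool, never from a script. Its argument "deltas" is a list of rows, each an object of numbers: "x", "y", "z": the shift along the world's x, y, z in cm; "ax", "ay", "az": the turn, a rotation vector about the world's x, y, z in degrees; "claw": the closure, from 0 (fully open) to 1 (shut). In form: [{"x": .., "y": .., "z": .., "ax": .., "ay": .., "az": .., "claw": ..}, ...]. A call has 1 to 12 rows; each row is the pose to reach, as a shift and turn from the pose commanded when the call began; what a row does not reach only later rows make up. A row lasts 1/10 s, in which the tool goes at most 50 mm and 8.59 degrees, less where a joint would pass 70% of its speed; a pose out of reach is approached as far as the arm can. A call with a gripper value outside its range is refused whole. The fingers move at their own pace and stop on an object; the grip force is fixed at half the most. Time passes only in rows, so rows that repeat a pose let the fingers close. It gives the time, the measured TCP pose, the force, the opening and the grip force at its end, in the units of the state.
- observe(): the state, without advancing time (a new reading comes with each control period).
- camera(name): name is "scene" or "side" or "wrist"; returns the picture (420x560x3 uint8, red, green, blue); there is no depth.
- get_calibration(name): a dict with "fx", "fy", "cx", "cy" (pixels), "dist_coeffs" ([k1, k2, p1, p2, k3] as OpenCV has them; the pictures are not rectified), "position" and "orientation" of the camera in the world. Camera axes: x right, y up, looking along -z (the intrinsics and any distortion apply to the point x, -y, -z); pixel columns grow to the right and rows downward; lengths in m; the calibration is good to about 2 mm. A picture is of the moment at which its call begins: read the wrist's pose just before it. get_calibration takes no time and is no camera call; for the wrist camera it gives the pose at the moment of the call.
- close_job(): hands the job in; it is judged then, once.
The state is a dict: "time": time; "joint_pos": joint angles; "qvel": joint speeds; "tau": joint torques, N m; "ee_pos": TCP position; "tcp_rot": TCP orientation; "ft_force": force on the tool from outside, world axes, zero at the start; "moment": the same for the moment, N m; "grip_width": opening from 0.0 (shut) to 1.0 (fully open); "grip_force": force on a finger pad.
Only numpy, scipy, OpenCV 4.12 (cv2) and the standard library are available. Lean on these libraries where they do the work, as an engineer would, in place of code of your own. Each camera call takes 0.05 s, during which the arm holds its last target. There are 200 camera calls.

## Working session

There is one attempt and no reset: what is moved stays moved. The work goes in short steps, Python scripts to look and compute and a tool call to move; the robot and the scene stay as the last step left them, time stands still between calls to the robot, and variables do not carry over. Pictures are saved under pics/ and viewed, at most 10 in all, crops included, and the job is handed in when it is done.

Besides the shell and the picture viewer there is one more tool, called after "Request:" as name(argument=value, ...), one argument or row to a line, values as JSON. servo_tool: Moves the arm, as the interface text tells. Its arguments: {"type":"object","properties":{"deltas":{"type":"array","items":{"type":"object","properties":{"x":{"type":"number"},"y":{"type":"number"},"z":{"type":"number"},"ax":{"type":"number"},"ay":{"type":"number"},"az":{"type":"number"},"claw":{"type":"number"}}}}},"required":["deltas"]}

```bash
ls; mkdir -p pics
cat > h.py <<'E'
import numpy as np, cv2
from scipy.spatial.transform import Rotation as R
from rig import observe, camera, get_calibration, close_job
def rot(q): return R.from_quat([q[1],q[2],q[3],q[0]])
def snap(name,fn):
    c=get_calibration(name); im=camera(name); cv2.imwrite('pics/'+fn,im[:,:,::-1]); np.save('pics/'+fn+'.npy',c,allow_pickle=True); return im,c
def load(fn): return np.load('pics/'+fn+'.npy',allow_pickle=True).item()
def K(c): return np.array([[c['fx'],0,c['cx']],[0,c['fy'],c['cy']],[0,0,1.]])
def ray(c,u,v):
    p=cv2.undistortPoints(np.array([[[u,v]]],float),K(c),np.array(c['dist_coeffs'],float))[0,0]
    return np.array(c['position']), rot(c['orientation']).apply([p[0],-p[1],-1])
def onz(c,u,v,z):
    o,d=ray(c,u,v); return o+d*(z-o[2])/d[2]
def proj(c,P):
    q=rot(c['orientation']).inv().apply(np.atleast_2d(P)-np.array(c['position'])); q=q*[1,-1,-1]
    return cv2.projectPoints(q,np.zeros(3),np.zeros(3),K(c),np.array(c['dist_coeffs'],float))[0][:,0]
def tri(rs):
    A=0;b=0
    for o,d in rs:
        d=d/np.linalg.norm(d);M=np.eye(3)-np.outer(d,d);A=A+M;b=b+M@o
    return np.linalg.solve(A,b)
E
python3 - <<'E'
from h import *
print(observe())
for n in ('scene','side','wrist'):
    im,c=snap(n,n+'0.png'); print(n,c)
a=cv2.imread('pics/scene0.png');b=cv2.imread('pics/side0.png')
E
```

```text
pics
{'time': 0.0, 'joint_pos': array([-0.87778692,  0.50188172, -0.42680292,  1.55147402,  0.22078266,
        1.13827546, -0.21028738]), 'qvel': array([ 0.000804  , -0.00115292,  0.00057566,  0.00011022, -0.00030631,
        0.00012243, -0.00043085]), 'tau': array([ 4.99697471e-04, -5.69555390e+01, -5.81612617e+00, -2.80925435e+01,
        1.05721861e-02,  1.25886730e-02, -4.47129207e-05]), 'ee_pos': array([0.27058567, 0.59022783, 0.23022914]), 'tcp_rot': array([-2.59158557e-04,  2.13217461e-01,  9.77004263e-01, -9.57287811e-04]), 'ft_force': array([0.01392418, 0.53698142, 0.44667225]), 'moment': array([ 0.01940662,  0.06225379, -0.00481204]), 'grip_force': 0.0, 'grip_width': 0.9973129362715814}
scene {'fx': 492.72901361492865, 'fy': 492.72901361492865, 'cx': 280.5550732839133, 'cy': 207.41629432685832, 'dist_coeffs': array([-0.13537944,  0.        ,  0.        ,  0.        ,  0.        ]), 'position': array([-0.44437606, -0.91233589,  0.74124577]), 'orientation': array([ 0.77692574,  0.48566843, -0.21728445, -0.33660071])}
side {'fx': 420.49945541866776, 'fy': 420.49945541866776, 'cx': 283.189350654612, 'cy': 205.2256205178879, 'dist_coeffs': array([-0.09963877,  0.        ,  0.        ,  0.        ,  0.        ]), 'position': array([ 0.13889036, -0.77265807,  0.72670064]), 'orientation': array([ 0.87252537,  0.4345076 , -0.10263514, -0.19841535])}
wrist {'fx': 323.5801351722045, 'fy': 323.5801351722045, 'cx': 281.36946681549523, 'cy': 212.34816070118302, 'dist_coeffs': array([-0.06094683,  0.        ,  0.        ,  0.        ,  0.        ]), 'position': array([0.2033316 , 0.62122236, 0.37441616]), 'orientation': array([ 0.83257086, -0.12249209, -0.07785795,  0.53456486])}
```

View pics/scene0.png

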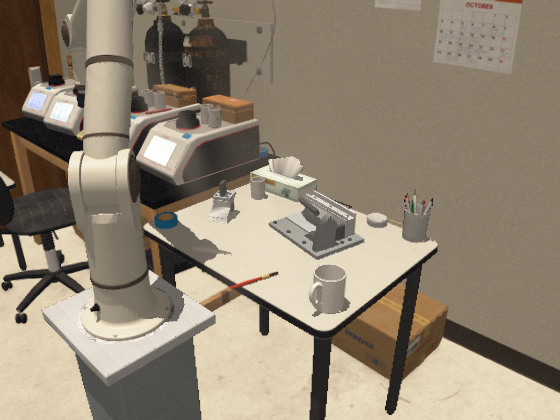

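View pics/side0.png

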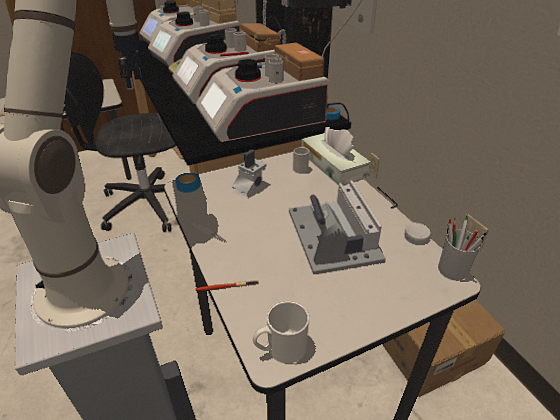

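Both pictures show the holder (scene ~(223,207), side ~(249,180)), the stand (scene ~(320,222), side ~(338,235)), the mug at right front, the steel cup behind the holder and the tape at left. I'll enlarge these parts.

Run:
```python
from h import *
a=cv2.imread('pics/scene0.png')[165:265,195:375];b=cv2.imread('pics/side0.png')[140:290,225:405]
w=cv2.resize(cv2.imread('pics/wrist0.png'),(400,300))
f=lambda x:cv2.resize(x,None,fx=4.4,fy=4.4,interpolation=cv2.INTER_CUBIC)
cv2.imwrite('pics/a.png',f(a));B=cv2.resize(b,None,fx=4,fy=4,interpolation=cv2.INTER_CUBIC);cv2.imwrite('pics/b.png',B)
for n in ('scene0.png','side0.png'):
    c=load(n)
    print({k:onz(c,*p,0.0).round(3) for k,p in (dict(mug=(328,308),hold=(222,217)) if n[1]=='c' else dict(mug=(287,358),hold=(247,190))).items()})
```

```text
{'mug': array([ 0.355, -0.342,  0.   ]), 'hold': array([0.502, 0.217, 0.   ])}
{'mug': array([ 0.354, -0.356,  0.   ]), 'hold': array([0.498, 0.21 , 0.   ])}
```

View pics/a.png

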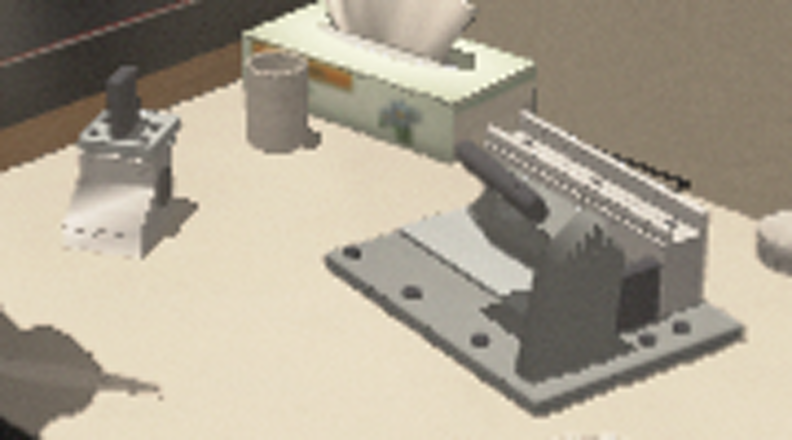

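View pics/b.png

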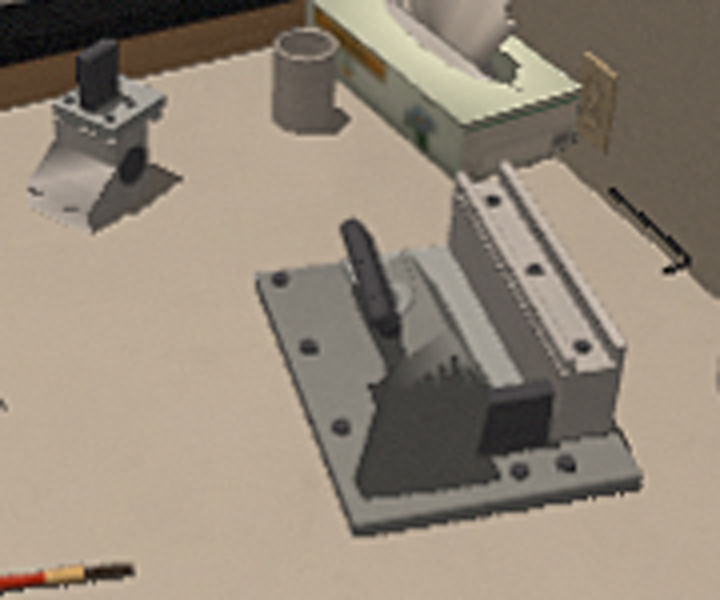

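The crops show the base plate corners, the bar handle, the lip and wall of the rail, and the holder's plate, fin and nose. I'll cast these corners onto their known heights.

Run:
```python
from h import *
S=load('scene0.png');D=load('side0.png')
s=lambda x,y,z:onz(S,195+x/4.4,165+y/4.4,z); d=lambda x,y,z:onz(D,225+x/4,140+y/4,z)
def fit(m,w):
    m=np.array(m,float)[:,:2]/1000;w=np.array(w)[:,:2]
    mc=m.mean(0);wc=w.mean(0);a=m-mc;b=w-wc
    y=np.arctan2((a[:,0]*b[:,1]-a[:,1]*b[:,0]).sum(),(a*b).sum());M=np.array([[np.cos(y),-np.sin(y)],[np.sin(y),np.cos(y)]])
    t=wc-M@mc; print('t',t.round(4),'yaw',np.degrees(y).round(2),'res mm',((w-(m@M.T+t))*1000).round(1).tolist());return t,y
print('stand')
C=[(-140,170),(-140,-80),(45,-80)]
fit(C,[s(327,258,.014),s(540,404,.014),s(745,328,.014)])
fit(C,[d(257,273,.014),d(355,524,.014),d(641,478,.014)])
print('holder')
P=[(-20,30),(-20,-30),(42,-30),(-52,-30)]
fit(P,[s(80,143,.076),s(158,150,.076),s(181,113,.076),s(140,256,0)])
fit(P,[d(53,102,.076),d(108,127,.076),d(166,98,.076),d(93,232,0)])
print('fin top', s(123,69,.124),d(98,46,.124))
print('cup',s(277,146,0),d(304,128,0),'handle',s(503,180,.144),d(371,278,.144))
```

```text
stand
t [ 0.6576 -0.1402] yaw -12.41 res mm [[0.1, -3.5], [2.9, 1.8], [-2.9, 1.8]]
t [ 0.6613 -0.1384] yaw -13.43 res mm [[0.1, -1.6], [2.2, 0.3], [-2.3, 1.3]]
holder
t [0.5117 0.2176] yaw 31.37 res mm [[-1.8, -4.7], [-1.3, -4.0], [3.0, 1.1], [0.2, 7.6]]
t [0.5151 0.2181] yaw 24.74 res mm [[-0.1, -1.5], [-1.6, 3.9], [-4.0, -3.4], [5.7, 1.0]]
fin top [0.51804958 0.22403311 0.124     ] [0.51550084 0.21916852 0.124     ]
cup [0.6908181  0.23784981 0.        ] [0.69284644 0.22988665 0.        ] handle [ 0.53407491 -0.12641094  0.144     ] [ 0.54363306 -0.1256029   0.144     ]
```

Request:
servo_tool(
  deltas=[
    {"x":2,"y":-3,"z":2,"az":5},
    {"x":5,"y":-7.5,"z":5,"az":12},
    {"x":8,"y":-12,"z":7,"az":18},
    {"x":11,"y":-16.5,"z":8,"az":25},
    {"x":14,"y":-21,"z":8,"az":32},
    {"x":17,"y":-25.5,"z":8,"az":39},
    {"x":20,"y":-30,"z":8,"az":45},
    {"x":22.5,"y":-34,"z":8,"az":50},
    {"x":24,"y":-36.5,"z":8,"az":53},
    {"x":24.4,"y":-37.1,"z":8,"az":53},
    {"x":24.4,"y":-37.1,"z":8,"az":53},
    {"x":24.4,"y":-37.1,"z":8,"az":53},
  ],
)

```text
validation failed for argument at $.de...
```

Run:
```python
from h import *
print(observe()); snap('wrist','w1.png')
```

```text
{'time': 0.15, 'joint_pos': array([-0.87779754,  0.50167939, -0.42681862,  1.55119103,  0.22081627,
        1.13826828, -0.21027651]), 'qvel': array([ 5.80573738e-05, -4.73544952e-03, -1.92233267e-03, -5.20773978e-03,
       -5.23521645e-04,  1.64789174e-04, -4.25520607e-04]), 'tau': array([-6.08445102e-03, -5.70043910e+01, -5.82539052e+00, -2.81281990e+01,
        1.05016341e-02,  7.83589639e-03,  1.21362709e-05]), 'ee_pos': array([0.27066784, 0.59039476, 0.23047513]), 'tcp_rot': array([-1.87042704e-04,  2.13220912e-01,  9.77003727e-01, -7.24216696e-04]), 'ft_force': array([-1.21493417, -0.74419607,  0.69783325]), 'moment': array([ 0.0043627 ,  0.03972302, -0.04002197]), 'grip_force': 0.0, 'grip_width': 0.9997199226670952}
```

View pics/w1.png

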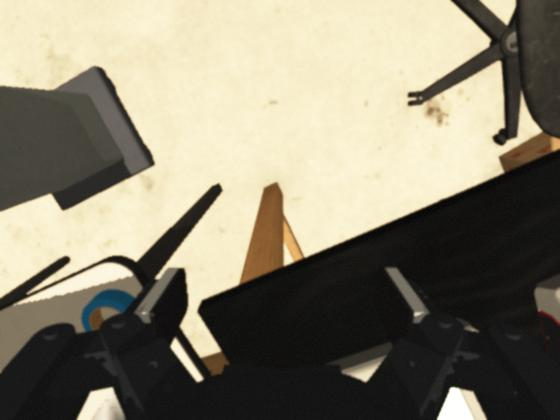

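The move was refused, so the arm did not move; the wrist picture only shows the floor and a desk edge beside the fingers. I'll retry with all fields given.

Request:
servo_tool(
  deltas=[
    {"x":2,"y":-3,"z":2,"ax":0,"ay":0,"az":5,"claw":0},
    {"x":5,"y":-7.5,"z":5,"ax":0,"ay":0,"az":12,"claw":0},
    {"x":8,"y":-12,"z":7,"ax":0,"ay":0,"az":18,"claw":0},
    {"x":11,"y":-16.5,"z":8,"ax":0,"ay":0,"az":25,"claw":0},
    {"x":14,"y":-21,"z":8,"ax":0,"ay":0,"az":32,"claw":0},
    {"x":17,"y":-25.5,"z":8,"ax":0,"ay":0,"az":39,"claw":0},
    {"x":20,"y":-30,"z":8,"ax":0,"ay":0,"az":45,"claw":0},
    {"x":22.5,"y":-34,"z":8,"ax":0,"ay":0,"az":50,"claw":0},
    {"x":24,"y":-36.5,"z":8,"ax":0,"ay":0,"az":53,"claw":0},
    {"x":24.4,"y":-37.1,"z":8,"ax":0,"ay":0,"az":53,"claw":0},
    {"x":24.4,"y":-37.1,"z":8,"ax":0,"ay":0,"az":53,"claw":0},
    {"x":24.4,"y":-37.1,"z":8,"ax":0,"ay":0,"az":53,"claw":0},
  ],
)

```text
time: 1.4
ee_pos: [0.5145, 0.2201, 0.3111]
tcp_rot: [-0.0, -0.245, 0.97, 0.0]
ft_force: [-0.6, 0.4, -0.5]
grip_width: 0.998
grip_force: 0.0
```

Run:
```python
from h import *
print(observe()['joint_pos'].round(3)); im,c=snap('wrist','w1.png')
p=proj(c,[[.515,.219,.124],[.515,.219,.076]]);print(p)
u=int(max(0,p[0][0]-130));v=int(max(0,p[0][1]-110));print(u,v)
cv2.imwrite('pics/w1c.png',cv2.resize(im[v:v+200,u:u+260,::-1],None,fx=3,fy=3,interpolation=cv2.INTER_CUBIC))
```

```text
[-0.09   0.266 -0.438  1.684  0.118  1.218  1.51 ]
[[279.33202546 188.87280343]
 [279.50223585 180.0746249 ]]
149 78
```

View pics/w1c.png

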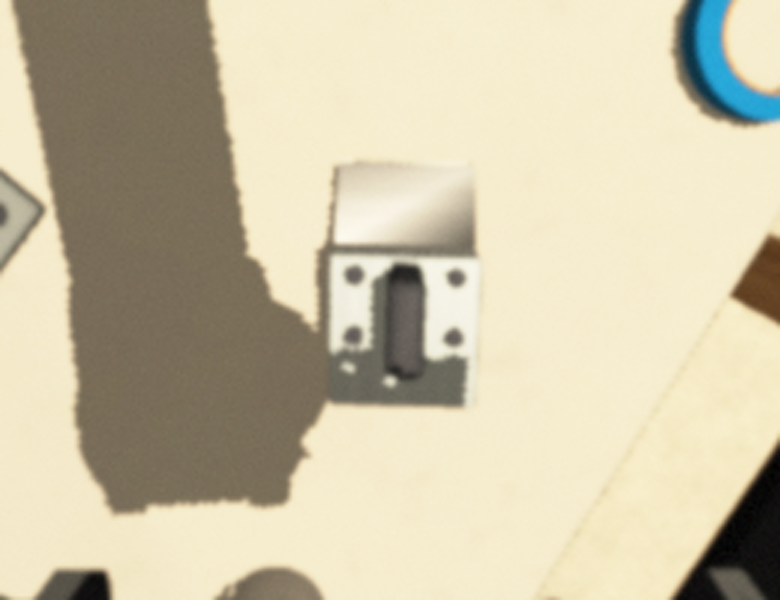

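Run:
```python
from h import *
c=load('w1.png'); w=lambda x,y,z:onz(c,149+x/3,78+y/3,z)
for n,a,b,z in (('plate',(403.5,256),(397.5,404.5),.076),('noseL',(337,163),(472,163),.020),('plateF',(328,256),(479,257),.076),('plateB',(327,403),(468,406),.076)):
    A,B=w(*a,z),w(*b,z);v=B-A;print(n,A.round(4),B.round(4),((A+B)/2).round(4),'len',np.linalg.norm(v).round(4),'ang',np.degrees(np.arctan2(v[1],v[0])).round(1))
n=(w(337,163,.020)+w(472,163,.020))/2; pf=(w(328,256,.076)+w(479,257,.076))/2
v=pf-n; print('nose->plate',np.hypot(*v[:2]),np.degrees(np.arctan2(v[1],v[0])))
y=np.radians(28.4);e=np.array([np.cos(y),np.sin(y)]);print('origin from plateF',pf[:2]+.020*e,'nose',n[:2]+.052*e)
print('fin mid', w(405,266,.124),w(405,372,.124))
o=observe();print(o['ee_pos'])
```

```text
plate [0.4952 0.2137 0.076 ] [0.5497 0.2404 0.076 ] [0.5225 0.2271 0.076 ] len 0.0606 ang 26.1
noseL [0.48   0.1729 0.02  ] [0.4519 0.2248 0.02  ] [0.4659 0.1988 0.02  ] len 0.0591 ang 118.4
plateF [0.5092 0.1877 0.076 ] [0.4815 0.2399 0.076 ] [0.4954 0.2138 0.076 ] len 0.059 ang 118.0
plateB [0.5627 0.2148 0.076 ] [0.5366 0.2661 0.076 ] [0.5497 0.2404 0.076 ] len 0.0576 ang 117.0
nose->plate 0.033021691117901646 26.90315460831992
origin from plateF [0.51297175 0.22329822] nose [0.51167267 0.22357642]
fin mid [0.49218907 0.21218299 0.124     ] [0.52517056 0.23007391 0.124     ]
[0.51397804 0.22123289 0.31124636]
```

The enlarged wrist view shows the fin at crop (405,318), straight along the image's vertical, i.e. already lined up with the tool. Descending.

Request:
servo_tool(
  deltas=[
    {"x":-0.1,"y":0.2,"z":-4,"ax":0,"ay":0,"az":-0.5,"claw":0},
    {"x":-0.1,"y":0.2,"z":-8,"ax":0,"ay":0,"az":-0.5,"claw":0},
    {"x":-0.1,"y":0.2,"z":-11,"ax":0,"ay":0,"az":-0.5,"claw":0},
    {"x":-0.1,"y":0.2,"z":-14,"ax":0,"ay":0,"az":-0.5,"claw":0},
    {"x":-0.1,"y":0.2,"z":-17,"ax":0,"ay":0,"az":-0.5,"claw":0},
    {"x":-0.1,"y":0.2,"z":-19,"ax":0,"ay":0,"az":-0.5,"claw":0},
    {"x":-0.1,"y":0.2,"z":-20.5,"ax":0,"ay":0,"az":-0.5,"claw":0},
    {"x":-0.1,"y":0.2,"z":-21.5,"ax":0,"ay":0,"az":-0.5,"claw":0},
    {"x":-0.1,"y":0.2,"z":-22.2,"ax":0,"ay":0,"az":-0.5,"claw":0},
    {"x":-0.1,"y":0.2,"z":-22.2,"ax":0,"ay":0,"az":-0.5,"claw":0},
    {"x":-0.1,"y":0.2,"z":-22.2,"ax":0,"ay":0,"az":-0.5,"claw":0},
  ],
)

```text
time: 2.55
ee_pos: [0.5143, 0.2223, 0.09]
tcp_rot: [0.001, -0.241, 0.971, 0.0]
ft_force: [0.1, 0.4, 1.2]
grip_width: 0.999
grip_force: 0.0
```

Request:
servo_tool(
  deltas=[
    {"x":0,"y":0,"z":0,"ax":0,"ay":0,"az":0,"claw":1},
    {"x":0,"y":0,"z":0,"ax":0,"ay":0,"az":0,"claw":1},
    {"x":0,"y":0,"z":0,"ax":0,"ay":0,"az":0,"claw":1},
    {"x":0,"y":0,"z":0,"ax":0,"ay":0,"az":0,"claw":1},
    {"x":0,"y":0,"z":0,"ax":0,"ay":0,"az":0,"claw":1},
    {"x":0,"y":0,"z":0,"ax":0,"ay":0,"az":0,"claw":1},
    {"x":0,"y":0,"z":0,"ax":0,"ay":0,"az":0,"claw":1},
    {"x":0,"y":0,"z":0,"ax":0,"ay":0,"az":0,"claw":1},
    {"x":0,"y":0,"z":0,"ax":0,"ay":0,"az":0,"claw":1},
    {"x":0,"y":0,"z":0,"ax":0,"ay":0,"az":0,"claw":1},
  ],
)

```text
time: 3.55
ee_pos: [0.5138, 0.222, 0.0894]
tcp_rot: [0.0, -0.241, 0.971, 0.0]
ft_force: [-1.1, 0.3, 3.4]
grip_width: 0.153
grip_force: 60.3
```

Request:
servo_tool(
  deltas=[
    {"x":0,"y":0,"z":1.5,"ax":0,"ay":0,"az":0,"claw":1},
    {"x":0,"y":0,"z":4,"ax":0,"ay":0,"az":0,"claw":1},
    {"x":0,"y":0,"z":7,"ax":0,"ay":0,"az":0,"claw":1},
    {"x":0,"y":0,"z":10,"ax":0,"ay":0,"az":0,"claw":1},
    {"x":0,"y":0,"z":11,"ax":0,"ay":0,"az":0,"claw":1},
    {"x":0,"y":0,"z":11,"ax":0,"ay":0,"az":0,"claw":1},
  ],
)

```text
time: 4.15
ee_pos: [0.5146, 0.2221, 0.2006]
tcp_rot: [0.001, -0.241, 0.971, 0.0]
ft_force: [0.6, -0.0, -5.6]
grip_width: 0.158
grip_force: 59.1
```

Request:
servo_tool(
  deltas=[
    {"x":1,"y":-2,"z":2,"ax":0,"ay":0,"az":-3,"claw":1},
    {"x":2.5,"y":-4.5,"z":4,"ax":0,"ay":0,"az":-8,"claw":1},
    {"x":4.2,"y":-7.5,"z":5,"ax":0,"ay":0,"az":-13,"claw":1},
    {"x":6,"y":-10.5,"z":5,"ax":0,"ay":0,"az":-18,"claw":1},
    {"x":7.8,"y":-13.5,"z":5,"ax":0,"ay":0,"az":-23,"claw":1},
    {"x":9.5,"y":-16.5,"z":5,"ax":0,"ay":0,"az":-28,"claw":1},
    {"x":11.3,"y":-19.5,"z":5,"ax":0,"ay":0,"az":-33,"claw":1},
    {"x":12.8,"y":-22,"z":5,"ax":0,"ay":0,"az":-37,"claw":1},
    {"x":14,"y":-24,"z":5,"ax":0,"ay":0,"az":-40,"claw":1},
    {"x":14.7,"y":-25.4,"z":5,"ax":0,"ay":0,"az":-41,"claw":1},
    {"x":14.7,"y":-25.4,"z":5,"ax":0,"ay":0,"az":-41,"claw":1},
    {"x":14.7,"y":-25.4,"z":5,"ax":0,"ay":0,"az":-41,"claw":1},
  ],
)

```text
time: 5.35
ee_pos: [0.6597, -0.0313, 0.2476]
tcp_rot: [-0.002, 0.114, 0.994, 0.0]
ft_force: [-0.5, 0.6, -5.6]
grip_width: 0.157
grip_force: 59.8
```

Run:
```python
from h import *
o=observe();print(o['joint_pos'].round(3),o['ee_pos'],o['tcp_rot']); im,c=snap('wrist','w2.png'); snap('side','side2.png'); snap('scene','scene2.png')
cv2.imwrite('pics/w2b.png',cv2.resize(im[:,:,::-1],(800,600),interpolation=cv2.INTER_CUBIC))
```

```text
[ 0.137  0.48  -0.183  1.508  0.09   1.165  1.281] [ 0.65972829 -0.03129264  0.24764181] [-1.60957669e-03  1.13759010e-01  9.93507007e-01  3.52239268e-04]
```

View pics/w2b.png

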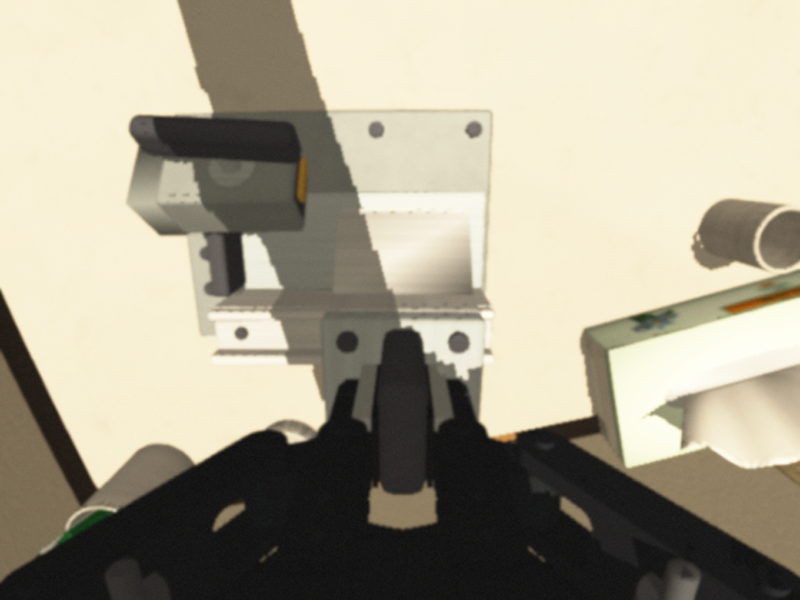

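The wrist view shows the stand from above: base corner (491,111), lip ends near (210,313) and (492,313), wall near (213,357)–(492,357), brass tab at (303,180), bar handle (132,125)–(300,140); the held holder hangs straight. I'll refine the stand pose.

Run:
```python
from h import *
c=load('w2.png'); k=1/1.42857
w=lambda x,y,z:onz(c,x*k,y*k,z)
im=cv2.cvtColor(cv2.imread('pics/w2.png'),cv2.COLOR_BGR2GRAY)
print('cols 160-185 mean rows 200-262',im[200:262,175:190].mean(1).astype(int).tolist())
print('cols 338-344 rows 200-262',im[200:262,338:344].mean(1).astype(int).tolist())
t=np.array([.6595,-.139]);y=np.radians(-13)
def W(p): 
    p=np.array(p)/1000; return np.array([t[0]+np.cos(y)*p[0]-np.sin(y)*p[1],t[1]+np.sin(y)*p[0]+np.cos(y)*p[1],p[2]])
for p in [(-140,170,14),(45,170,14),(0,-40,82),(0,165,82),(8,-40,82),(8,165,82),(32,-40,86),(32,165,86),(-78,165,20)]: print(p,proj(c,W(p))[0].round(1))
for n,a,b,z in (('front',(280,112),(491,111),.014),('lip',(210,313),(492,313),.082),('wall',(213,357),(492,357),.086)):
    A,B=w(*a,z),w(*b,z);v=B-A;print(n,A.round(4),B.round(4),np.linalg.norm(v).round(4),np.degrees(np.arctan2(-v[0],v[1])).round(2))
```

```text
cols 160-185 mean rows 200-262 [230, 214, 168, 135, 131, 131, 131, 131, 132, 132, 130, 131, 130, 134, 150, 163, 156, 165, 200, 229, 240, 243, 240, 235, 234, 239, 241, 242, 243, 242, 242, 242, 242, 243, 242, 242, 241, 240, 240, 240, 240, 241, 238, 227, 190, 149, 134, 144, 176, 219, 240, 247, 247, 246, 243, 238, 236, 237, 238, 238, 238, 238]
cols 338-344 rows 200-262 [222, 221, 220, 220, 220, 219, 214, 207, 198, 187, 175, 165, 162, 176, 189, 173, 176, 214, 241, 250, 252, 248, 233, 218, 220, 229, 232, 234, 234, 234, 233, 235, 236, 237, 237, 238, 237, 236, 234, 234, 234, 234, 230, 214, 182, 160, 155, 171, 208, 235, 244, 245, 244, 241, 236, 231, 230, 231, 232, 232, 233, 233]
(-140, 170, 14) [340.3  77.3]
(45, 170, 14) [333.3 235.8]
(0, -40, 82) [138.5 217.9]
(0, 165, 82) [340.8 217.8]
(8, -40, 82) [139.5 225.4]
(8, 165, 82) [340.4 225.3]
(32, -40, 86) [140.8 248.7]
(32, 165, 86) [339.8 248.8]
(-78, 165, 20) [334.4 135.1]
front [ 0.5263 -0.0964  0.014 ] [0.5625 0.0617 0.014 ] 0.1623 -12.89
lip [ 0.6537 -0.1698  0.082 ] [0.6988 0.0251 0.082 ] 0.2 -13.05
wall [ 0.6849 -0.1771  0.086 ] [0.7301 0.0189 0.086 ] 0.2012 -12.97
```

Run:
```python
from h import *
c=load('w2.png'); k=1/1.42857
t=np.array([.660,-.136]);M=np.array([[np.cos(-.2269),-np.sin(-.2269)],[np.sin(-.2269),np.cos(-.2269)]])
st=lambda P:M.T@(P[:2]-t)
for p in [(322,314),(485,313)]: print('plate front corner',st(onz(c,p[0]*k,p[1]*k,.234)))
for p in [(335,290),(473,294),(372,212),(470,212)]: print('nose',st(onz(c,p[0]*k,p[1]*k,.178)))
im=cv2.cvtColor(cv2.imread('pics/w2.png'),cv2.COLOR_BGR2GRAY)
print('rows205-230 @ col 300-335',im[205:230,300:330].mean(1).astype(int).tolist())
# handle: bar top face
import itertools
for p in [(132,118),(300,124),(150,116),(296,158),(150,155)]: print('handle',p,st(onz(c,p[0]*k,p[1]*k,.142)))
```

```text
plate front corner [-0.04668333  0.07331907]
plate front corner [-0.0469955   0.13189265]
nose [-0.04075204  0.07002078]
nose [-0.03869557  0.13624128]
nose [-0.07760991  0.08843896]
nose [-0.07761475  0.13327031]
rows205-230 @ col 300-335 [130, 131, 133, 135, 135, 136, 135, 134, 133, 134, 143, 164, 176, 158, 130, 120, 124, 136, 163, 197, 220, 228, 231, 234, 234]
handle (132, 118) [-0.12383766 -0.03787387]
handle (300, 124) [-0.11908451  0.05006405]
handle (150, 116) [-0.12453261 -0.0280475 ]
handle (296, 158) [-0.10229529  0.04706821]
handle (150, 155) [-0.10506333 -0.03059713]
```

Request:
servo_tool(
  deltas=[
    {"x":0.17,"y":-0.04,"z":-2,"ax":0,"ay":0,"az":0,"claw":1},
    {"x":0.17,"y":-0.04,"z":-5,"ax":0,"ay":0,"az":0,"claw":1},
    {"x":0.17,"y":-0.04,"z":-8,"ax":0,"ay":0,"az":0,"claw":1},
    {"x":0.17,"y":-0.04,"z":-10,"ax":0,"ay":0,"az":0,"claw":1},
    {"x":0.17,"y":-0.04,"z":-11,"ax":0,"ay":0,"az":0,"claw":1},
    {"x":0.17,"y":-0.04,"z":-11.5,"ax":0,"ay":0,"az":0,"claw":1},
    {"x":0.17,"y":-0.04,"z":-11.5,"ax":0,"ay":0,"az":0,"claw":1},
    {"x":0.17,"y":-0.04,"z":-11.5,"ax":0,"ay":0,"az":0,"claw":1},
  ],
)

```text
time: 6.3
ee_pos: [0.6636, -0.0323, 0.1358]
tcp_rot: [0.001, 0.114, 0.993, 0.0]
ft_force: [0.4, 0.9, -5.3]
grip_width: 0.156
grip_force: 59.7
```

Run:
```python
from h import *
o=observe();t=np.array([.660,-.136]);M=np.array([[np.cos(-.2269),-np.sin(-.2269)],[np.sin(-.2269),np.cos(-.2269)]])
print(o['ee_pos'],M.T@(o['ee_pos'][:2]-t),o['ft_force'],o['tcp_rot'])
im,c=snap('wrist','w3.png');cv2.imwrite('pics/w3c.png',cv2.resize(im[100:300,130:390,::-1],None,fx=3,fy=3,interpolation=cv2.INTER_CUBIC))
```

```text
[ 0.66358463 -0.03225003  0.13580783] [-0.01984664  0.10189709] [ 0.35241404  0.89232183 -5.271251  ] [1.18679504e-03 1.14112308e-01 9.93467134e-01 1.60520969e-04]
```

View pics/w3c.png

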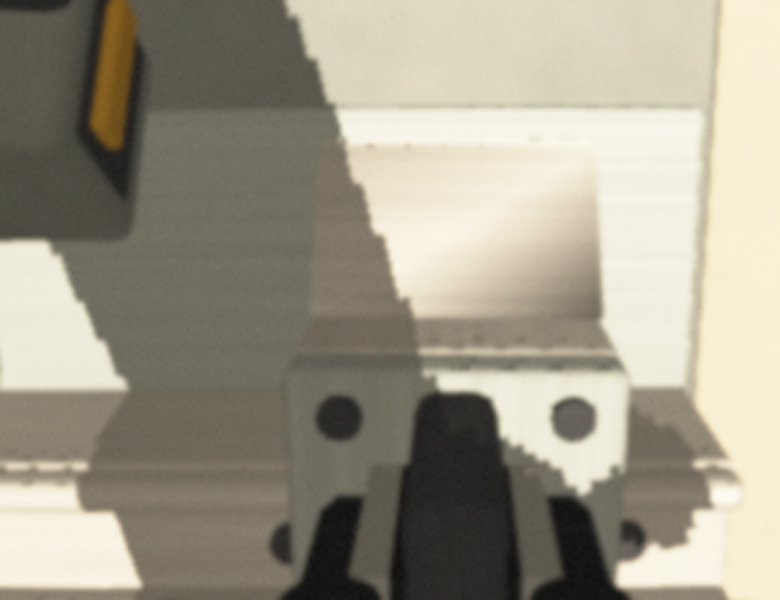

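The crop shows the plate's front edge at row ~368, lip edge ~463, ledge front edge ~107 and nose edge ~146.

Run:
```python
from h import *
c=load('w3.png')
t=np.array([.660,-.136]);M=np.array([[np.cos(-.2269),-np.sin(-.2269)],[np.sin(-.2269),np.cos(-.2269)]])
st=lambda p,z:((M.T@(onz(c,130+p[0]/3,100+p[1]/3,z)[:2]-t))*1000).round(1)
print('ledge(-78)',st((400,107),.02),'lip front(0)',st((20,463),.082),st((730,460),.082))
print('plate front(-20)',st((340,368),.1224),st((560,368),.1224),'corners',st((287,368),.1224),st((628,368),.1224))
print('nose(-52)',st((460,146),.0664),'bottom',st((460,146),.0464))
print('block front(-20,z42)',st((450,320),.0884))
im=cv2.cvtColor(cv2.imread('pics/w3.png'),cv2.COLOR_BGR2GRAY)
print(im[200:235,280:310].mean(1).astype(int).tolist()); print(im[225:270,132:150].mean(1).astype(int).tolist())
```

```text
ledge(-78) [-78.6  88. ] lip front(0) [-5.1  4.6] [ -5.7 163.4]
plate front(-20) [-41.2  82.5] [-41.1 120.1] corners [-41.2  73.4] [-41.1 131.8]
nose(-52) [-73.1 103.4] bottom [-71.1 103.5]
block front(-20,z42) [-40.1 101.2]
[178, 179, 179, 177, 169, 158, 144, 137, 134, 134, 135, 134, 133, 132, 136, 147, 173, 183, 157, 126, 119, 122, 133, 164, 201, 222, 229, 233, 233, 229, 209, 181, 159, 149, 145]
[233, 233, 232, 227, 206, 168, 139, 130, 130, 131, 131, 131, 130, 131, 131, 131, 132, 132, 131, 130, 130, 130, 130, 130, 127, 126, 127, 129, 151, 189, 202, 177, 146, 139, 150, 170, 197, 224, 235, 240, 243, 244, 242, 237, 230]
```

Request:
servo_tool(
  deltas=[
    {"x":-0.2,"y":0.05,"z":0,"ax":0,"ay":0,"az":0,"claw":1},
    {"x":-0.2,"y":0.05,"z":-0.5,"ax":0,"ay":0,"az":0,"claw":1},
    {"x":-0.2,"y":0.05,"z":-1,"ax":0,"ay":0,"az":0,"claw":1},
    {"x":-0.2,"y":0.05,"z":-1.5,"ax":0,"ay":0,"az":0,"claw":1},
    {"x":-0.2,"y":0.05,"z":-1.9,"ax":0,"ay":0,"az":0,"claw":1},
    {"x":-0.2,"y":0.05,"z":-1.9,"ax":0,"ay":0,"az":0,"claw":1},
  ],
)

```text
time: 6.95
ee_pos: [0.6598, -0.032, 0.1141]
tcp_rot: [-0.001, 0.114, 0.993, -0.0]
ft_force: [-0.3, 0.6, -6.7]
grip_width: 0.155
grip_force: 59.7
```

Request:
servo_tool(
  deltas=[
    {"x":0,"y":0,"z":-0.2,"ax":0,"ay":0,"az":0,"claw":1},
    {"x":0,"y":0,"z":-0.35,"ax":0,"ay":0,"az":0,"claw":1},
    {"x":0,"y":0,"z":-0.45,"ax":0,"ay":0,"az":0,"claw":1},
    {"x":0,"y":0,"z":-0.5,"ax":0,"ay":0,"az":0,"claw":1},
    {"x":0,"y":0,"z":-0.5,"ax":0,"ay":0,"az":0,"claw":1},
    {"x":0,"y":0,"z":-0.5,"ax":0,"ay":0,"az":0,"claw":1},
    {"x":0,"y":0,"z":-0.5,"ax":0,"ay":0,"az":0,"claw":1},
  ],
)

```text
time: 7.65
ee_pos: [0.6606, -0.032, 0.1105]
tcp_rot: [0.0, 0.114, 0.993, 0.0]
ft_force: [-0.3, -0.5, -5.7]
grip_width: 0.155
grip_force: 59.7
```

Request:
servo_tool(
  deltas=[
    {"x":0,"y":0,"z":-0.1,"ax":0,"ay":0,"az":0,"claw":1},
    {"x":0,"y":0,"z":-0.15,"ax":0,"ay":0,"az":0,"claw":1},
    {"x":0,"y":0,"z":-0.2,"ax":0,"ay":0,"az":0,"claw":1},
    {"x":0,"y":0,"z":-0.2,"ax":0,"ay":0,"az":0,"claw":1},
    {"x":0,"y":0,"z":-0.2,"ax":0,"ay":0,"az":0,"claw":1},
  ],
)

```text
time: 8.15
ee_pos: [0.661, -0.0319, 0.1095]
tcp_rot: [0.001, 0.114, 0.993, 0.0]
ft_force: [-3.3, 0.7, 6.5]
grip_width: 0.154
grip_force: 61.5
```

Request:
servo_tool(
  deltas=[
    {"x":-0.1,"y":-0.45,"z":0.03,"ax":0,"ay":0,"az":0,"claw":1},
    {"x":-0.3,"y":-1.4,"z":0.05,"ax":0,"ay":0,"az":0,"claw":1},
    {"x":-0.55,"y":-2.4,"z":0.05,"ax":0,"ay":0,"az":0,"claw":1},
    {"x":-0.8,"y":-3.4,"z":0.05,"ax":0,"ay":0,"az":0,"claw":1},
    {"x":-1.02,"y":-4.4,"z":0.05,"ax":0,"ay":0,"az":0,"claw":1},
    {"x":-1.25,"y":-5.4,"z":0.05,"ax":0,"ay":0,"az":0,"claw":1},
    {"x":-1.48,"y":-6.4,"z":0.05,"ax":0,"ay":0,"az":0,"claw":1},
    {"x":-1.7,"y":-7.4,"z":0.05,"ax":0,"ay":0,"az":0,"claw":1},
    {"x":-1.9,"y":-8.2,"z":0.05,"ax":0,"ay":0,"az":0,"claw":1},
    {"x":-2.05,"y":-8.9,"z":0.05,"ax":0,"ay":0,"az":0,"claw":1},
    {"x":-2.13,"y":-9.2,"z":0.05,"ax":0,"ay":0,"az":0,"claw":1},
    {"x":-2.13,"y":-9.2,"z":0.05,"ax":0,"ay":0,"az":0,"claw":1},
  ],
)

```text
time: 9.35
ee_pos: [0.6398, -0.1257, 0.1095]
tcp_rot: [0.001, 0.115, 0.993, -0.0]
ft_force: [2.5, 1.9, 6.1]
grip_width: 0.156
grip_force: 61.7
```

Request:
servo_tool(
  deltas=[
    {"x":0,"y":0,"z":0,"ax":0,"ay":0,"az":0,"claw":1},
    {"x":-0.05,"y":-0.2,"z":0,"ax":0,"ay":0,"az":0,"claw":1},
    {"x":-0.08,"y":-0.35,"z":0,"ax":0,"ay":0,"az":0,"claw":1},
    {"x":-0.08,"y":-0.35,"z":0,"ax":0,"ay":0,"az":0,"claw":1},
    {"x":-0.08,"y":-0.35,"z":0,"ax":0,"ay":0,"az":0,"claw":1},
  ],
)

```text
time: 9.85
ee_pos: [0.6394, -0.1269, 0.1096]
tcp_rot: [0.001, 0.114, 0.993, 0.001]
ft_force: [2.2, 5.1, 5.8]
grip_width: 0.155
grip_force: 61.8
```

Request:
servo_tool(
  deltas=[
    {"x":-0.04,"y":-0.15,"z":0,"ax":0,"ay":0,"az":0,"claw":1},
    {"x":-0.07,"y":-0.3,"z":0,"ax":0,"ay":0,"az":0,"claw":1},
    {"x":-0.07,"y":-0.3,"z":0,"ax":0,"ay":0,"az":0,"claw":1},
    {"x":-0.07,"y":-0.3,"z":0,"ax":0,"ay":0,"az":0,"claw":1},
    {"x":-0.07,"y":-0.3,"z":0,"ax":0,"ay":0,"az":0,"claw":1},
  ],
)

```text
time: 10.35
ee_pos: [0.6388, -0.129, 0.1097]
tcp_rot: [0.001, 0.114, 0.993, 0.001]
ft_force: [2.5, 6.5, 7.8]
grip_width: 0.154
grip_force: 61.9
```

Request:
servo_tool(
  deltas=[
    {"x":-0.04,"y":-0.15,"z":0,"ax":0,"ay":0,"az":0,"claw":1},
    {"x":-0.08,"y":-0.35,"z":0,"ax":0,"ay":0,"az":0,"claw":1},
    {"x":-0.08,"y":-0.35,"z":0,"ax":0,"ay":0,"az":0,"claw":1},
    {"x":-0.08,"y":-0.35,"z":0,"ax":0,"ay":0,"az":0,"claw":1},
    {"x":-0.08,"y":-0.35,"z":0,"ax":0,"ay":0,"az":0,"claw":1},
  ],
)

```text
time: 10.85
ee_pos: [0.6386, -0.1295, 0.1098]
tcp_rot: [0.001, 0.113, 0.994, 0.003]
ft_force: [3.1, 10.9, 8.1]
grip_width: 0.155
grip_force: 61.8
```

Request:
servo_tool(
  deltas=[
    {"x":0.05,"y":0.2,"z":0.05,"ax":0,"ay":0,"az":0,"claw":1},
    {"x":0.1,"y":0.4,"z":0.1,"ax":0,"ay":0,"az":0,"claw":1},
    {"x":0.1,"y":0.4,"z":0.1,"ax":0,"ay":0,"az":0,"claw":0.6},
    {"x":0.1,"y":0.4,"z":0.1,"ax":0,"ay":0,"az":0,"claw":0.5},
    {"x":0.1,"y":0.4,"z":0.1,"ax":0,"ay":0,"az":0,"claw":0.5},
    {"x":0.1,"y":0.4,"z":0.1,"ax":0,"ay":0,"az":0,"claw":0.5},
    {"x":0.1,"y":0.4,"z":0.1,"ax":0,"ay":0,"az":0,"claw":0.5},
    {"x":0.1,"y":0.4,"z":0.1,"ax":0,"ay":0,"az":0,"claw":0.5},
  ],
)

```text
time: 11.65
ee_pos: [0.6378, -0.1303, 0.1098]
tcp_rot: [-0.0, 0.114, 0.993, -0.0]
ft_force: [0.6, -0.1, -0.2]
grip_width: 0.497
grip_force: 0.0
```

Request:
servo_tool(
  deltas=[
    {"x":0,"y":0,"z":0,"ax":0,"ay":0,"az":0,"claw":0.5},
    {"x":0,"y":0,"z":2,"ax":0,"ay":0,"az":0,"claw":0.5},
    {"x":0,"y":0,"z":5,"ax":0,"ay":0,"az":0,"claw":0.5},
    {"x":0,"y":0,"z":9,"ax":0,"ay":0,"az":0,"claw":0.5},
    {"x":-2,"y":0,"z":13,"ax":0,"ay":0,"az":0,"claw":0.5},
    {"x":-5,"y":0,"z":15,"ax":0,"ay":0,"az":0,"claw":0.5},
    {"x":-8,"y":0,"z":15,"ax":0,"ay":0,"az":0,"claw":0.5},
    {"x":-8,"y":0,"z":15,"ax":0,"ay":0,"az":0,"claw":0.5},
    {"x":-8,"y":0,"z":15,"ax":0,"ay":0,"az":0,"claw":0.5},
  ],
)

```text
time: 12.55
ee_pos: [0.5578, -0.1302, 0.2603]
tcp_rot: [0.001, 0.114, 0.993, -0.0]
ft_force: [0.5, 0.2, -0.3]
grip_width: 0.499
grip_force: 0.0
```

Run:
```python
from h import *
o=observe();print(o['joint_pos'].round(3),o['ee_pos'],o['tcp_rot'].round(4)); im,c=snap('wrist','w4.png'); snap('side','side4.png'); snap('scene','scene4.png')
cv2.imwrite('pics/w4b.png',cv2.resize(im[40:320,80:460,::-1],None,fx=2.1,fy=2.1,interpolation=cv2.INTER_CUBIC))
```

```text
[ 0.329  0.309 -0.18   1.726  0.061  1.112  1.471] [ 0.55778092 -0.13019889  0.26034838] [ 5.000e-04  1.145e-01  9.934e-01 -2.000e-04]
```

View pics/w4b.png

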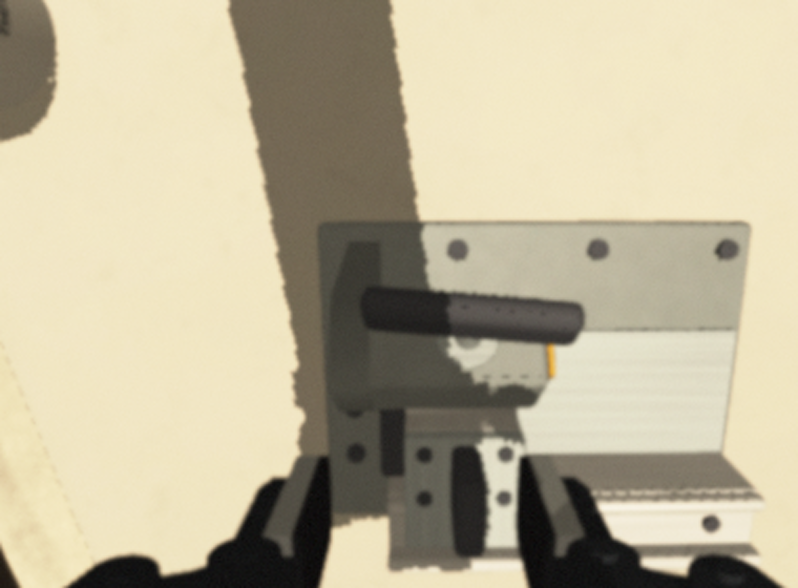

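The wrist view shows the holder seated against the end stop under the clamp, the fin free, the tab in (orange sliver at (551,361)), and the bar from (363,308) to (583,320), so at almost zero angle. I'll compute the handle centre, angle and gripping pose.

```bash
cat >> h.py <<'E'
t=np.array([.6604,-.1344,0]);RS=R.from_euler('z',-13,degrees=True)
n=RS.apply([-np.sin(np.radians(35)),0,np.cos(np.radians(35))])
W=lambda p:t+RS.apply(np.array(p)/1000)
st=lambda P:RS.inv().apply(np.asarray(P)-t)*1000
def onplane(c,u,v,P0,nn):
    o,d=ray(c,u,v);return o+d*((P0-o)@nn)/(d@nn)
def tool(th):  # tool rotation gripping bar at screw angle th; y across the bar
    z=-n; y0=RS.apply([np.cos(np.radians(35)),0,np.sin(np.radians(35))]) # uphill
    y=R.from_rotvec(-th*n).apply(y0); x=np.cross(y,z); return R.from_matrix(np.stack([x,y,z],1))
E
python3 - <<'E'
from h import *
c=load('w4.png');f=lambda x,y:(80+x/2.1,40+y/2.1)
st_=lambda P:st(P).round(1)
print('check lip end(0..8,165)',st_(onz(c,*f(762,497),.082)),'base corner(-140,170)',st_(onz(c,*f(750,223),.014)),'(-140,-80)',st_(onz(c,*f(318,224),.014)))
top=W([-113,0,132])+.012*n
A=onplane(c,*f(372,295),top,n);B=onplane(c,*f(575,312),top,n)
mid=[onplane(c,*f(363,308),top,n),onplane(c,*f(583,320),top,n)]
print('bar mid ends',st_(mid[0]),st_(mid[1]),'len',np.linalg.norm(mid[1]-mid[0]))
for s in (12,-12):
  for th in (0,.1):
    q=[]
    for a in (-45,45):
      for b in (-7,7):
        v=R.from_rotvec(-th*n).apply(RS.apply([b*np.cos(.6109),a,b*np.sin(.6109)]))/1000
        q.append(W([-113,0,132])+s/1000*n+v)
    p=proj(c,q);print(s,th,((p-[80,40])*2.1).round(0).tolist())
im=cv2.cvtColor(cv2.imread('pics/w4.png'),cv2.COLOR_BGR2GRAY)
for cx in (380,440,500,560): 
    u=int(80+cx/2.1); print(cx,im[170:212,u-2:u+3].mean(1).astype(int).tolist())
o=observe();R0=rot(o['tcp_rot'])
for th in (0,.07):
    rv=(tool(th)*R0.inv()).as_rotvec(degrees=True);print(th,'rotvec',rv.round(1),np.linalg.norm(rv))
print('n',n,'H',W([-113,0,132]))
E
```

```text
check lip end(0..8,165) [ -1.8 163.3  82. ] base corner(-140,170) [-140.5  169.3   14. ] (-140,-80) [-139.5  -78.2   14. ]
bar mid ends [-118.6  -42.3  142.8] [-114.3   43.9  145.8] len 0.08638491555470265
12 0 [[357.0, 288.0], [356.0, 321.0], [583.0, 288.0], [586.0, 320.0]]
12 0.1 [[360.0, 278.0], [355.0, 310.0], [585.0, 298.0], [584.0, 331.0]]
-12 0 [[362.0, 311.0], [361.0, 342.0], [571.0, 311.0], [573.0, 341.0]]
-12 0.1 [[364.0, 302.0], [360.0, 332.0], [573.0, 321.0], [572.0, 351.0]]
380 [63, 63, 64, 63, 63, 59, 48, 39, 35, 34, 36, 37, 37, 37, 37, 37, 37, 37, 36, 36, 33, 34, 32, 31, 30, 32, 38, 53, 69, 76, 78, 77, 78, 78, 77, 77, 76, 78, 78, 78, 78, 77]
440 [191, 190, 190, 190, 190, 190, 185, 166, 120, 66, 38, 36, 36, 36, 37, 37, 38, 39, 38, 36, 35, 35, 34, 32, 32, 31, 31, 31, 36, 52, 71, 85, 90, 89, 87, 87, 87, 84, 83, 80, 79, 78]
500 [190, 190, 190, 189, 188, 187, 187, 187, 187, 176, 148, 98, 68, 71, 77, 81, 83, 83, 87, 90, 89, 88, 84, 79, 74, 67, 59, 55, 53, 52, 58, 82, 127, 163, 177, 179, 177, 178, 177, 177, 177, 177]
560 [186, 186, 185, 184, 184, 184, 183, 183, 182, 183, 182, 179, 160, 115, 76, 70, 76, 81, 86, 89, 92, 92, 91, 89, 86, 82, 76, 69, 61, 57, 54, 54, 56, 84, 149, 202, 219, 220, 220, 219, 218, 218]
0 rotvec [ 20.5 -32.9 -86.9] 95.09833135870676
0.07 rotvec [ 21.8 -32.4 -90.7] 98.77111922112191
n [-0.55887571  0.12902662  0.81915204] H [ 0.55029618 -0.10898053  0.132     ]
```

Request:
servo_tool(
  deltas=[
    {"x":-0.5,"y":0.3,"z":0,"ax":1.8,"ay":-2.7,"az":-7.6,"claw":0.3},
    {"x":-1,"y":0.6,"z":0,"ax":3.7,"ay":-5.4,"az":-15.2,"claw":0.3},
    {"x":-1.5,"y":0.9,"z":0,"ax":5.5,"ay":-8.1,"az":-22.8,"claw":0.3},
    {"x":-2,"y":1.2,"z":0,"ax":7.3,"ay":-10.8,"az":-30.4,"claw":0.3},
    {"x":-2.6,"y":1.5,"z":0,"ax":9.2,"ay":-13.5,"az":-38,"claw":0.3},
    {"x":-3.2,"y":1.7,"z":-0.5,"ax":11,"ay":-16.2,"az":-45.6,"claw":0.3},
    {"x":-3.7,"y":2,"z":-1,"ax":12.8,"ay":-18.9,"az":-53.3,"claw":0.3},
    {"x":-4.2,"y":2.3,"z":-2,"ax":14.7,"ay":-21.6,"az":-60.9,"claw":0.3},
    {"x":-4.8,"y":2.6,"z":-3,"ax":16.5,"ay":-24.3,"az":-68.5,"claw":0.3},
    {"x":-5.3,"y":2.9,"z":-4,"ax":18.3,"ay":-27,"az":-76.1,"claw":0.3},
    {"x":-5.8,"y":3.2,"z":-4.3,"ax":20.2,"ay":-29.7,"az":-83.7,"claw":0.3},
    {"x":-6.3,"y":3.4,"z":-4.6,"ax":22,"ay":-32.3,"az":-91.3,"claw":0.3},
  ],
)

```text
time: 13.9
ee_pos: [0.4972, -0.0992, 0.2151]
tcp_rot: [0.213, 0.736, 0.618, 0.178]
ft_force: [-0.1, -1.1, 1.0]
grip_width: 0.699
grip_force: 0.0
```

Request:
servo_tool(
  deltas=[
    {"x":0,"y":0,"z":0,"ax":0,"ay":0,"az":0,"claw":0.3},
    {"x":0,"y":0,"z":0,"ax":0,"ay":0,"az":0,"claw":0.3},
    {"x":0,"y":0,"z":0,"ax":0,"ay":0,"az":0,"claw":0.3},
    {"x":0,"y":0,"z":0,"ax":0,"ay":0,"az":0,"claw":0.3},
  ],
)

```text
time: 14.3
ee_pos: [0.4983, -0.1003, 0.2166]
tcp_rot: [0.214, 0.735, 0.619, 0.178]
ft_force: [-0.1, -0.4, -0.3]
grip_width: 0.698
grip_force: 0.0
```

```bash
cat > go.py <<'E'
import sys
from h import *
s,th=float(sys.argv[1])/1000,float(sys.argv[2])
o=observe();P=W([-113,0,132])+s*n
print('t',o['time'],'q',o['joint_pos'].round(2),'ft',o['ft_force'].round(1),o['moment'].round(2),'w',o['grip_width'].round(3))
print('move cm',((P-o['ee_pos'])*100).round(2),'turn',(tool(th)*rot(o['tcp_rot']).inv()).as_rotvec(degrees=True).round(1))
d=o['ee_pos']-W([-113,0,132]);print('now s',(d@n*1000).round(1),'off',(RS.inv().apply(d-(d@n)*n)*1000).round(1))
E
python3 go.py -17 .08
```

```text
Traceback (most recent call last):
  File "go.py", line 5, in <module>
    print('t',o['time'],'q',o['joint_pos'].round(2),'ft',o['ft_force'].round(1),o['moment'].round(2),'w',o['grip_width'].round(3))
                                                                                                         ^^^^^^^^^^^^^^^^^^^^^
AttributeError: 'float' object has no attribute 'round'
```

```bash
sed -i "s/o\['grip_width'\].round(3)/round(o['grip_width'],3)/" go.py; python3 go.py -17 .08
```

```text
t 14.3 q [ 0.28 -0.03 -0.15  2.39  0.09  0.22 -0.13] ft [-0.1 -0.4 -0.3] [0.09 0.56 0.01] w 0.698
move cm [ 6.15 -1.08 -9.85] turn [ 2.1 -3.1 -7. ]
now s 99.5 off [ 4.5 -3.3  3.1]
```

Request:
servo_tool(
  deltas=[
    {"x":1,"y":-0.2,"z":-1.5,"ax":0,"ay":0,"az":0,"claw":0.3},
    {"x":2,"y":-0.4,"z":-3,"ax":0,"ay":0,"az":0,"claw":0.3},
    {"x":3,"y":-0.6,"z":-4.5,"ax":0,"ay":0,"az":0,"claw":0.3},
    {"x":3,"y":-0.6,"z":-4.5,"ax":0,"ay":0,"az":0,"claw":0.3},
    {"x":3,"y":-0.6,"z":-4.5,"ax":0,"ay":0,"az":0,"claw":0.3},
  ],
)

```text
time: 14.8
ee_pos: [0.5211, -0.1081, 0.1697]
tcp_rot: [0.212, 0.736, 0.621, 0.168]
ft_force: [-1.1, -0.7, -2.1]
grip_width: 0.7
grip_force: 0.0
```

```bash
python3 go.py -17 .08
```

```text
t 14.8 q [ 0.9   0.18 -0.82  2.35  0.97  0.2  -0.95] ft [-1.1 -0.7 -2.1] [ 0.09  0.54 -0.06] w 0.7
move cm [ 3.87 -0.3  -5.16] turn [ 2.6 -4.2 -6.9]
now s 47.3 off [-1.5 -5.8 -1.1]
```

Request:
servo_tool(
  deltas=[
    {"x":0,"y":0,"z":0,"ax":0,"ay":0,"az":0,"claw":0.3},
    {"x":0,"y":0,"z":0,"ax":0,"ay":0,"az":0,"claw":0.3},
    {"x":0,"y":0,"z":0,"ax":0,"ay":0,"az":0,"claw":0.3},
    {"x":0,"y":0,"z":0,"ax":0,"ay":0,"az":0,"claw":0.3},
    {"x":0,"y":0,"z":0,"ax":0,"ay":0,"az":0,"claw":0.3},
  ],
)

```text
time: 15.3
ee_pos: [0.5207, -0.1074, 0.17]
tcp_rot: [0.212, 0.735, 0.622, 0.168]
ft_force: [0.6, 0.6, -0.3]
grip_width: 0.7
grip_force: 0.0
```

```bash
python3 go.py -17 .08
```

```text
t 15.3 q [ 0.89  0.17 -0.81  2.35  0.96  0.2  -0.95] ft [ 0.6  0.6 -0.3] [0.1  0.56 0.01] w 0.7
move cm [ 3.91 -0.38 -5.19] turn [ 2.7 -4.3 -6.9]
now s 47.9 off [-1.7 -5.1 -1.2]
```

Request:
servo_tool(
  deltas=[
    {"x":0.6,"y":0,"z":-0.7,"ax":0.9,"ay":-1.4,"az":-2.3,"claw":0.3},
    {"x":1.2,"y":0.1,"z":-1.4,"ax":1.8,"ay":-2.8,"az":-4.6,"claw":0.3},
    {"x":1.8,"y":0.1,"z":-2.1,"ax":2.7,"ay":-4.3,"az":-6.9,"claw":0.3},
    {"x":1.8,"y":0.1,"z":-2.1,"ax":2.7,"ay":-4.3,"az":-6.9,"claw":0.3},
    {"x":1.8,"y":0.1,"z":-2.1,"ax":2.7,"ay":-4.3,"az":-6.9,"claw":0.3},
    {"x":1.8,"y":0.1,"z":-2.1,"ax":2.7,"ay":-4.3,"az":-6.9,"claw":0.3},
  ],
)

```text
time: 15.9
ee_pos: [0.5384, -0.1059, 0.1483]
tcp_rot: [0.227, 0.769, 0.564, 0.197]
ft_force: [-1.2, 0.4, 0.6]
grip_width: 0.701
grip_force: 0.0
```

```bash
python3 go.py -17 .08
```

```text
t 15.9 q [ 0.8   0.26 -0.76  2.38  1.78  0.25 -1.9 ] ft [-1.2  0.4  0.6] [ 0.11  0.57 -0.04] w 0.701
move cm [ 2.14 -0.53 -3.02] turn [-0.  -0.  -0.1]
now s 20.4 off [-0.6  0.3 -0.4]
```

Request:
servo_tool(
  deltas=[
    {"x":-0.3,"y":0.06,"z":0.4,"ax":-4.2,"ay":1,"az":6.1,"claw":0.3},
    {"x":-0.3,"y":0.06,"z":0.4,"ax":-8.4,"ay":1.9,"az":12.3,"claw":0.3},
    {"x":-0.3,"y":0.06,"z":0.4,"ax":-12.6,"ay":2.9,"az":18.4,"claw":0.3},
    {"x":-0.3,"y":0.06,"z":0.4,"ax":-16.8,"ay":3.9,"az":24.6,"claw":0.3},
    {"x":-0.3,"y":0.06,"z":0.4,"ax":-21,"ay":4.8,"az":30.7,"claw":0.3},
    {"x":-0.3,"y":0.06,"z":0.4,"ax":-25.2,"ay":5.8,"az":36.9,"claw":0.3},
    {"x":-0.3,"y":0.06,"z":0.4,"ax":-29.3,"ay":6.8,"az":43,"claw":0.3},
    {"x":-0.3,"y":0.06,"z":0.4,"ax":-33.5,"ay":7.7,"az":49.1,"claw":0.3},
    {"x":-0.3,"y":0.06,"z":0.4,"ax":-37.7,"ay":8.7,"az":55.3,"claw":0.3},
    {"x":-0.3,"y":0.06,"z":0.4,"ax":-41.9,"ay":9.7,"az":61.4,"claw":0.3},
    {"x":-0.3,"y":0.06,"z":0.4,"ax":-46.1,"ay":10.6,"az":67.6,"claw":0.3},
    {"x":-0.3,"y":0.06,"z":0.4,"ax":-50.3,"ay":11.6,"az":73.7,"claw":0.3},
  ],
)

```text
time: 17.1
ee_pos: [0.5357, -0.1063, 0.1532]
tcp_rot: [0.3, 0.143, 0.943, -0.023]
ft_force: [-0.3, -0.4, 0.2]
grip_width: 0.701
grip_force: 0.0
```

```bash
python3 go.py 25 -3.0616
```

```text
t 17.1 q [ 0.7   0.22 -0.64  2.39  1.76  0.2  -0.33] ft [-0.3 -0.4  0.2] [0.15 0.57 0.05] w 0.701
move cm [ 0.06  0.06 -0.07] turn [-50.1  11.6  73.5]
now s 25.8 off [-0.  -0.7 -0. ]
```

Request:
servo_tool(
  deltas=[
    {"x":0,"y":0,"z":0,"ax":-4.2,"ay":1,"az":6.1,"claw":0.3},
    {"x":0,"y":0,"z":0,"ax":-8.4,"ay":1.9,"az":12.3,"claw":0.3},
    {"x":0,"y":0,"z":0,"ax":-12.6,"ay":2.9,"az":18.4,"claw":0.3},
    {"x":0,"y":0,"z":0,"ax":-16.8,"ay":3.9,"az":24.6,"claw":0.3},
    {"x":0,"y":0,"z":0,"ax":-21,"ay":4.8,"az":30.7,"claw":0.3},
    {"x":0,"y":0,"z":0,"ax":-25.2,"ay":5.8,"az":36.9,"claw":0.3},
    {"x":0,"y":0,"z":0,"ax":-29.3,"ay":6.8,"az":43,"claw":0.3},
    {"x":0,"y":0,"z":0,"ax":-33.5,"ay":7.7,"az":49.1,"claw":0.3},
    {"x":0,"y":0,"z":0,"ax":-37.7,"ay":8.7,"az":55.3,"claw":0.3},
    {"x":0,"y":0,"z":0,"ax":-41.9,"ay":9.7,"az":61.4,"claw":0.3},
    {"x":0,"y":0,"z":0,"ax":-46.1,"ay":10.6,"az":67.6,"claw":0.3},
    {"x":0,"y":0,"z":0,"ax":-50.1,"ay":11.6,"az":73.5,"claw":0.3},
  ],
)

```text
time: 18.3
ee_pos: [0.5357, -0.1063, 0.1531]
tcp_rot: [0.196, -0.563, 0.77, -0.228]
ft_force: [0.4, -0.8, 0.3]
grip_width: 0.703
grip_force: 0.0
```

```bash
python3 go.py -17 -3.0616
```

```text
t 18.3 q [ 0.67  0.22 -0.61  2.39  1.76  0.2   1.24] ft [ 0.4 -0.8  0.3] [0.1  0.58 0.02] w 0.703
move cm [ 2.41 -0.49 -3.51] turn [-0. -0.  0.]
now s 25.8 off [-0.  -0.6 -0. ]
```

Posture is good: the last joint now has about 3.8 rad for clockwise turning. Approach and grip.

Request:
servo_tool(
  deltas=[
    {"x":0.5,"y":-0.1,"z":-0.8,"ax":0,"ay":0,"az":0,"claw":0.3},
    {"x":1,"y":-0.2,"z":-1.5,"ax":0,"ay":0,"az":0,"claw":0.3},
    {"x":1.5,"y":-0.3,"z":-2.2,"ax":0,"ay":0,"az":0,"claw":0.3},
    {"x":2,"y":-0.4,"z":-2.9,"ax":0,"ay":0,"az":0,"claw":0.3},
    {"x":2.4,"y":-0.5,"z":-3.5,"ax":0,"ay":0,"az":0,"claw":0.3},
    {"x":2.4,"y":-0.5,"z":-3.5,"ax":0,"ay":0,"az":0,"claw":0.3},
    {"x":2.4,"y":-0.5,"z":-3.5,"ax":0,"ay":0,"az":0,"claw":0.3},
  ],
)

```text
time: 19.0
ee_pos: [0.5594, -0.1112, 0.1176]
tcp_rot: [0.197, -0.561, 0.771, -0.227]
ft_force: [-0.2, -0.4, 0.7]
grip_width: 0.699
grip_force: 0.0
```

```bash
python3 go.py -17 -3.0616
cat > tab.py <<'E'
from h import *
for nm in ('scene','side'):
    im=camera(nm);h=cv2.cvtColor(im,cv2.COLOR_RGB2HSV);c=get_calibration(nm)
    x,y=proj(c,W([-100,45,100]))[0].astype(int);x0,y0=x-25,y-25
    m=cv2.inRange(h[y0:y0+50,x0:x0+50],(10,110,60),(32,255,255));ys,xs=np.nonzero(m)
    print(nm,'brass px',len(xs),(xs.min()+x0,xs.max()+x0,ys.min()+y0,ys.max()+y0) if len(xs) else '')
E
python3 tab.py
```

```text
t 19.0 q [ 0.71  0.37 -0.68  2.35  2.01  0.31  1.04] ft [-0.2 -0.4  0.7] [ 0.15  0.59 -0.02] w 0.699
move cm [0.04 0.01 0.05] turn [-0.2 -0.   0.3]
now s -17.2 off [-0.5 -0.2 -0.3]
scene brass px 0 
side brass px 0
```

Request:
servo_tool(
  deltas=[
    {"x":0,"y":0,"z":0,"ax":0,"ay":0,"az":0,"claw":1},
    {"x":0,"y":0,"z":0,"ax":0,"ay":0,"az":0,"claw":1},
    {"x":0,"y":0,"z":0,"ax":0,"ay":0,"az":0,"claw":1},
    {"x":0,"y":0,"z":0,"ax":0,"ay":0,"az":0,"claw":1},
    {"x":0,"y":0,"z":0,"ax":0,"ay":0,"az":0,"claw":1},
    {"x":0,"y":0,"z":0,"ax":0,"ay":0,"az":0,"claw":1},
    {"x":0,"y":0,"z":0,"ax":0,"ay":0,"az":0,"claw":1},
  ],
)

```text
time: 19.8
ee_pos: [0.5601, -0.1117, 0.1185]
tcp_rot: [0.197, -0.561, 0.771, -0.228]
ft_force: [-1.7, 1.2, 5.4]
grip_width: 0.152
grip_force: 58.4
```

```bash
python3 go.py -17 -3.0616
```

```text
t 19.8 q [ 0.71  0.37 -0.68  2.35  2.01  0.31  1.04] ft [-1.7  1.2  5.4] [ 0.12  0.48 -0.11] w 0.152
move cm [-0.03  0.05 -0.04] turn [-0.2  0.1  0.3]
now s -16.9 off [ 0.4 -0.4  0.3]
```

Request:
servo_tool(
  deltas=[
    {"x":0,"y":0,"z":0,"ax":4.2,"ay":-1,"az":-6.1,"claw":1},
    {"x":0,"y":0,"z":0,"ax":8.4,"ay":-1.9,"az":-12.3,"claw":1},
    {"x":0,"y":0,"z":0,"ax":12.6,"ay":-2.9,"az":-18.4,"claw":1},
    {"x":0,"y":0,"z":0,"ax":16.8,"ay":-3.9,"az":-24.6,"claw":1},
    {"x":0,"y":0,"z":0,"ax":21,"ay":-4.8,"az":-30.7,"claw":1},
    {"x":0,"y":0,"z":0,"ax":25.2,"ay":-5.8,"az":-36.9,"claw":1},
    {"x":0,"y":0,"z":0,"ax":29.3,"ay":-6.8,"az":-43,"claw":1},
    {"x":0,"y":0,"z":0,"ax":33.5,"ay":-7.7,"az":-49.1,"claw":1},
    {"x":0,"y":0,"z":0,"ax":37.7,"ay":-8.7,"az":-55.3,"claw":1},
    {"x":0,"y":0,"z":0,"ax":41.9,"ay":-9.7,"az":-61.4,"claw":1},
    {"x":0,"y":0,"z":0,"ax":46.1,"ay":-10.6,"az":-67.6,"claw":1},
    {"x":0,"y":0,"z":0,"ax":50.3,"ay":-11.6,"az":-73.7,"claw":1},
  ],
)

```text
time: 21.0
ee_pos: [0.5596, -0.1105, 0.1181]
tcp_rot: [0.3, 0.15, 0.942, -0.019]
ft_force: [-1.9, 1.9, 2.6]
grip_width: 0.153
grip_force: 58.8
```

```bash
python3 go.py -17 -1.5; sed -i "s/('scene','side')/('scene','side','wrist')/;s/x0,y0=x-25,y-25/r=25 if nm!='wrist' else 90;x0,y0=max(x-r,0),max(y-r,0)/;s/y0+50,x0:x0+50/y0+2*r,x0:x0+2*r/" tab.py; python3 tab.py
```

```text
t 21.0 q [ 1.02  0.52 -1.04  2.34  1.88  0.49 -0.32] ft [-1.9  1.9  2.6] [0.28 0.69 0.38] w 0.153
move cm [ 0.01 -0.06 -0.  ] turn [-0.7  0.2  0.8]
now s -16.8 off [-0.2  0.6 -0.1]
scene brass px 0 
side brass px 0 
wrist brass px 224 (np.int64(347), np.int64(353), np.int64(221), np.int64(268))
```

Request:
servo_tool(
  deltas=[
    {"x":0,"y":0,"z":0,"ax":4.2,"ay":-1,"az":-6.1,"claw":1},
    {"x":0,"y":0,"z":0,"ax":8.4,"ay":-1.9,"az":-12.3,"claw":1},
    {"x":0,"y":0,"z":0,"ax":12.6,"ay":-2.9,"az":-18.4,"claw":1},
    {"x":0,"y":0,"z":0,"ax":16.8,"ay":-3.9,"az":-24.6,"claw":1},
    {"x":0,"y":0,"z":0,"ax":21,"ay":-4.8,"az":-30.7,"claw":1},
    {"x":0,"y":0,"z":0,"ax":25.2,"ay":-5.8,"az":-36.9,"claw":1},
    {"x":0,"y":0,"z":0,"ax":25.2,"ay":-5.8,"az":-36.9,"claw":1},
  ],
)

```text
time: 21.85
ee_pos: [0.56, -0.11, 0.1182]
tcp_rot: [0.285, 0.498, 0.813, 0.098]
ft_force: [-4.2, 1.4, 8.3]
grip_width: 0.156
grip_force: 60.1
```

```bash
python3 go.py -17 -0.75; python3 tab.py
```

```text
t 21.85 q [ 1.12  0.62 -1.19  2.34  1.86  0.61 -1.03] ft [-4.2  1.4  8.3] [0.63 0.34 0.15] w 0.156
move cm [-0.02 -0.11 -0.02] turn [-1.9  0.5  2.4]
now s -16.8 off [0.1 1.2 0. ]
scene brass px 0 
side brass px 0 
wrist brass px 446 (np.int64(305), np.int64(346), np.int64(182), np.int64(217))
```

Request:
servo_tool(
  deltas=[
    {"x":0,"y":0,"z":0,"ax":3,"ay":-0.7,"az":-4.4,"claw":1},
    {"x":0,"y":0,"z":0,"ax":6,"ay":-1.4,"az":-8.8,"claw":1},
    {"x":0,"y":0,"z":0,"ax":9,"ay":-2.1,"az":-13.2,"claw":1},
    {"x":0,"y":0,"z":0,"ax":9,"ay":-2.1,"az":-13.2,"claw":1},
  ],
)

```text
time: 22.4
ee_pos: [0.5602, -0.11, 0.1184]
tcp_rot: [0.269, 0.607, 0.735, 0.137]
ft_force: [-2.2, 2.1, 6.3]
grip_width: 0.152
grip_force: 59.9
```

```bash
python3 go.py -17 -0.45; python3 tab.py
```

```text
t 22.4 q [ 1.15  0.66 -1.24  2.34  1.85  0.65 -1.28] ft [-2.2  2.1  6.3] [0.63 0.25 0.16] w 0.152
move cm [-0.04 -0.12 -0.03] turn [-1.2  0.4  1.4]
now s -16.8 off [0.2 1.3 0.2]
scene brass px 0 
side brass px 0 
wrist brass px 528 (np.int64(285), np.int64(334), np.int64(175), np.int64(202))
```

Request:
servo_tool(
  deltas=[
    {"x":0,"y":0,"z":0,"ax":3,"ay":-0.7,"az":-4.4,"claw":1},
    {"x":0,"y":0,"z":0,"ax":6,"ay":-1.4,"az":-8.8,"claw":1},
    {"x":0,"y":0,"z":0,"ax":7.5,"ay":-1.7,"az":-11,"claw":1},
    {"x":0,"y":0,"z":0,"ax":7.5,"ay":-1.7,"az":-11,"claw":1},
  ],
)

```text
time: 22.95
ee_pos: [0.5604, -0.1099, 0.1185]
tcp_rot: [0.252, 0.688, 0.66, 0.167]
ft_force: [-0.9, 3.1, 5.7]
grip_width: 0.156
grip_force: 59.7
```

```bash
python3 go.py -17 -0.25; python3 tab.py
```

```text
t 22.95 q [ 1.17  0.7  -1.27  2.34  1.85  0.69 -1.49] ft [-0.9  3.1  5.7] [0.55 0.15 0.33] w 0.156
move cm [-0.06 -0.12 -0.04] turn [-2.2  0.7  3. ]
now s -16.8 off [0.4 1.3 0.3]
scene brass px 0 
side brass px 0 
wrist brass px 557 (np.int64(268), np.int64(319), np.int64(175), np.int64(192))
```

Request:
servo_tool(
  deltas=[
    {"x":0,"y":0,"z":0,"ax":3,"ay":-0.7,"az":-4.4,"claw":1},
    {"x":0,"y":0,"z":0,"ax":6,"ay":-1.4,"az":-8.8,"claw":1},
    {"x":0,"y":0,"z":0,"ax":7.5,"ay":-1.7,"az":-11,"claw":1},
    {"x":0,"y":0,"z":0,"ax":7.5,"ay":-1.7,"az":-11,"claw":1},
  ],
)

```text
time: 23.5
ee_pos: [0.5606, -0.11, 0.1186]
tcp_rot: [0.23, 0.76, 0.575, 0.195]
ft_force: [-1.3, 2.5, 5.9]
grip_width: 0.154
grip_force: 59.7
```

```bash
python3 go.py -17 0; python3 tab.py
```

```text
t 23.5 q [ 1.19  0.74 -1.31  2.34  1.85  0.73 -1.71] ft [-1.3  2.5  5.9] [0.57 0.   0.4 ] w 0.154
move cm [-0.08 -0.12 -0.05] turn [-1.7  0.5  2.2]
now s -16.8 off [0.6 1.3 0.4]
scene brass px 2 (np.int64(301), np.int64(302), np.int64(210), np.int64(211))
side brass px 0 
wrist brass px 2178 (np.int64(249), np.int64(302), np.int64(142), np.int64(188))
```

The wrist's brass mask jumped from 557 to 2178 pixels: the tab has popped. Release and back off along the screw axis.

Request:
servo_tool(
  deltas=[
    {"x":0,"y":0,"z":0,"ax":0,"ay":0,"az":0,"claw":0.4},
    {"x":0,"y":0,"z":0,"ax":0,"ay":0,"az":0,"claw":0.4},
    {"x":0,"y":0,"z":0,"ax":0,"ay":0,"az":0,"claw":0.4},
    {"x":0,"y":0,"z":0,"ax":0,"ay":0,"az":0,"claw":0.4},
    {"x":0,"y":0,"z":0,"ax":0,"ay":0,"az":0,"claw":0.4},
    {"x":-0.5,"y":0.1,"z":0.8,"ax":0,"ay":0,"az":0,"claw":0.4},
    {"x":-1.1,"y":0.3,"z":1.6,"ax":0,"ay":0,"az":0,"claw":0.4},
    {"x":-1.7,"y":0.4,"z":2.5,"ax":0,"ay":0,"az":0,"claw":0.4},
    {"x":-2.2,"y":0.5,"z":3.3,"ax":0,"ay":0,"az":0,"claw":0.4},
    {"x":-2.8,"y":0.6,"z":4.1,"ax":0,"ay":0,"az":0,"claw":0.4},
    {"x":-2.8,"y":0.6,"z":4.1,"ax":0,"ay":0,"az":0,"claw":0.4},
    {"x":-2.8,"y":0.6,"z":4.1,"ax":0,"ay":0,"az":0,"claw":0.4},
  ],
)

```text
time: 24.85
ee_pos: [0.5315, -0.1059, 0.159]
tcp_rot: [0.231, 0.761, 0.574, 0.193]
ft_force: [-0.5, -0.7, -0.1]
grip_width: 0.599
grip_force: 0.0
```

```bash
python3 go.py 33 .05; python3 tab.py
python3 - <<'E'
from h import *
im,c=snap('side','side5.png');im2,c2=snap('wrist','w5.png')
a=cv2.resize(im[140:290,225:405,::-1],(480,400),interpolation=cv2.INTER_CUBIC);b=cv2.resize(im2[:,:,::-1],(320,240))
o=np.zeros((400,800,3),np.uint8);o[:,:480]=a;o[:240,480:]=b;cv2.imwrite('pics/fin.png',o)
E
```

```text
t 24.85 q [ 1.33  0.6  -1.44  2.38  1.68  0.66 -1.62] ft [-0.5 -0.7 -0.1] [ 0.12  0.67 -0.05] w 0.599
move cm [0.04 0.12 0.01] turn [0.  0.1 0.1]
now s 33.0 off [-0.1 -1.3 -0.1]
scene brass px 5 (np.int64(301), np.int64(305), np.int64(207), np.int64(211))
side brass px 0 
wrist brass px 1323 (np.int64(257), np.int64(299), np.int64(133), np.int64(170))
```

View pics/fin.png

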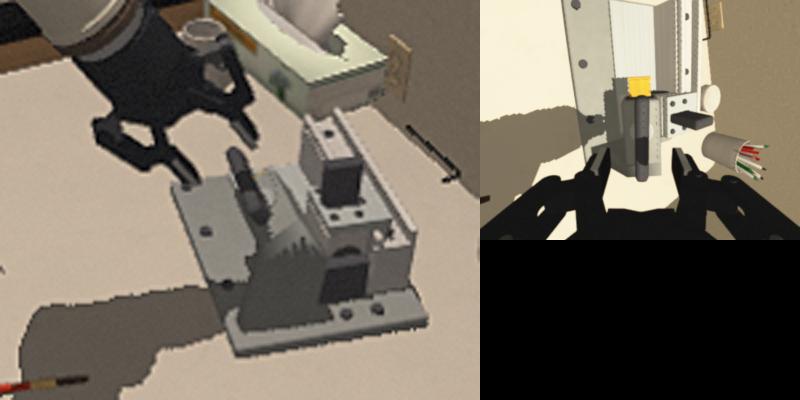

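The picture shows the holder seated upright at the end stop, the yellow tab sprung out (inset ~(639,86)) and the open fingers clear of the handle. I'm handing in.

```bash
python3 -c "
from rig import close_job; print(close_job())"
```

```text
the job is handed in; nothing more can be done
None
```

I hung the holder on the rail, slid it to the end stop and let go, then tightened the clamp until the tab sprang out. I handed the job in at about 25 s with the arm clear of everything; no verdict came back.

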